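# Swap cap and grease coupler, snap the coupler onto the leaning nipple and hold it

## Task

Let the red dust cap and the steel grease coupler change places: the cap comes off the leaning nipple of the blue bearing housing and goes fully down, upright, onto the black parking post where the coupler stood (the rubber mat may serve for setting things down meanwhile). Then press the coupler squarely onto the bare nipple until its brass sleeve snaps fully down, and finish while still gripping the coupler and holding it pressed home against the spring. Leave the cartridge, the jar and the wrench where they are.

Things in the scene. Friction and masses are not known exactly. Their poses are not given: they have to be found in the camera images.
- coupler: Loose steel grease coupler, about 0.16 kg, round, 90 mm tall. Origin at the centre of its open mouth (lower end), z runs up its axis to the grip. From 0 to 44 mm a skirt of 40 mm diameter with an orange band; above it, 44 to 90 mm, a dark knurled grip of 29 mm diameter, to be gripped from the top end. Its bore is 19 mm wide and 38 mm deep. It starts mouth down on the parking post, standing on the post's plate. It stands stably on a flat surface.
- cap: Loose red plastic dust cap, about 50 g, round, 64 mm tall. Origin at the centre of its open mouth (lower end), z up its axis to the grip. From 0 to 30 mm a skirt of 32 mm diameter; above it, 30 to 64 mm, a grip of 23 mm diameter. Bore 19 mm wide, 26 mm deep. It starts on the nipple, loosely resting on the brass sleeve, leaning with it; pull it off along the nipple's axis.
- nipple: The steel grease nipple, fixed to the housing. Origin on its axis at the face of its blue boss; z points outward along the axis, which leans 0.45 rad (26 degrees) from vertical towards the housing's own -x (roughly towards the robot, within about 35 degrees). Stem of 16 mm diameter up to z = 24 mm, then a cone to 8 mm diameter at the tip, z = 36 mm.
- sleeve (a joint): Travel (m) of the brass spring sleeve (30 mm diameter) around the stem: 0 = up, its top face at z = 14 mm of the nipple; 0.008 = fully down, its top face at z = 6 mm. Pushed down along the axis by the coupler's rim. The resistance starts at about 7 N, rises to about 13 N at 2 mm, snaps (falls to about 3 N) by 6 mm, and is about 9 N at the bottom stop, which is rigid. It does not latch: the spring pushes the coupler back up as soon as it is no longer held.
- nipple_home (a point): Point on the nipple's axis at z = 6 mm of the nipple: where the centre of the coupler's mouth lies when pressed home. Axes as the nipple's.
- block: Blue bearing housing with a steel shaft through it along its y axis (110 mm long, 25 mm diameter, axis 40 mm up), fixed to the bench. Origin under the centre of its foot, z up. Foot 140 (x) by 56 (y) by 14 mm, round body of 68 mm diameter, 74 mm tall. The nipple stands on top, leaning to its -x.
- dock: Parking stand, fixed: grey plate 90 x 90 x 12 mm with an upright black post in the middle, 13 mm diameter, 22 mm tall above the plate, coned at the tip. Origin under the centre of the plate, z up.
- dock_seat (a point): Centre of the post's foot, on the top face of the parking plate (12 mm above the bench). Mouth centre of a part that is fully down on the post.
- mat: Flat black rubber mat, 130 x 130 x 4 mm, fixed, free of things; origin under its centre, z up.
- cartridge: Bystander: grease cartridge, a standing can 54 mm in diameter and 170 mm tall, origin under its centre.
- jar: Bystander: glass jar with a green lid, 66 mm in diameter and 90 mm tall, origin under its centre.
- wrench: Bystander: wrench 200 mm long lying on the bench, along its x axis.
Things that resemble listed ones, but are neither listed nor needed, are in the scene too. Of the things shaped like the cap, the red one is meant.

How it is judged (in metres and radians):
On the way, in this order (a step that is already met when the one before it is completed fails the run):
1. the cap stands fully down and upright on the parking post, let go (distance between cap and dock_seat below 0.008 m and z of cap in the frame of dock below 0.016 m and angle between cap's own z axis and vertical below 0.1 rad and contact force between the fingers and cap below 0.1 N), for 0.2 s.
2. the coupler is pressed home squarely on the nipple, sleeve snapped down (value of joint sleeve above 0.0065 m and distance between coupler and nipple_home below 0.0045 m and angle between the z axis of coupler and the z axis of nipple, either way round below 0.12 rad), for 0.2 s.
At the end, for the whole second after the job is handed in: Cap let go on the post: mouth within 8 mm of the seat and 4 mm of the plate, upright within 0.1 rad. Coupler home: sleeve at least 6.5 mm down, mouth within 4.5 mm of home, axes within 0.12 rad, still gripped (over 2 N) and pressing on the nipple (over 3 N) (all of step 1 and all of step 2 and contact force between the fingers and coupler above 2 N and contact force between coupler and block above 3 N); the arm keeps its last pose, push and grip.
It fails at once if the cartridge is pushed more than 30 mm away (distance of cartridge from where it was at the start of the episode above 0.03 m).
It fails at once if the jar is pushed more than 30 mm away (distance of jar from where it was at the start of the episode above 0.03 m).
It fails at once if the wrench is pushed more than 30 mm away (distance of wrench from where it was at the start of the episode above 0.03 m).
It also fails if it takes over 58 s, if anything falls off the work surface, if the arm or the gripper's body presses on something with over 40 N, if the wrist force passes 120 N, or if a joint passes its speed limit or range.

## Robot

A 6-joint arm with a two-finger parallel gripper is mounted at the origin on the work surface. World frame = base frame: x ahead of the robot, y to its left, z up, the work surface at z = 0. Lengths are in m, angles in degrees, forces in N, time in s.
With the tool pointing down it reaches from about 0.375 to 0.9 m from the base axis. Payload 3.1 kg.
Tool frame: the origin (TCP) lies at the very end of the fingers, on their centre line; the grasp point (between the pads) lies 19 mm behind it; z points along the fingers, y is the line along which they close (so a half turn about z gives the same grasp; the last joint's range is limited). The gripper opens to 87 mm and grips with 3 to 60 N. Pads are 19 mm wide; open, the fingers measure 117 mm over their backs; the gripper's body (75 mm by 190 mm) begins 51 mm behind the grasp point.
Start: joints at [53.887, 30.224, 82.088, -0, 67.689, -10.227], TCP at [0.273, 0.562, 0.223] pointing down, gripper open.
Joint ranges: [-176.69, 176.69], [-43.24, 126.21], [12.49, 139.97], [-82, 262], [0, 151.66], [-163.58, 163.58]. Speed limits (degrees/s): [159.86, 159.86, 180, 180, 180, 180].

## Interface

Orientations are given as a 3x3 rotation matrix whose columns are the frame's x, y, z axes.
In Python, from rig import readout, cams, bot gives the robot as it stands.
- The arm moves only by the shell command python3 -m inch 'ROWS'. ROWS is JSON, a list of rows, each a list of 5 numbers: the shift along the world's x, y, z in cm, then the turn about the world's z in degrees, then the finger opening in cm, from 0 to 8.7. In form: [[dx, dy, dz, twist, fingers], ...]. A call has 1 to 10 rows; each row is the pose to reach, as a shift and turn from the pose commanded when the call began; what a row does not reach only later rows make up. A row lasts 1/12 s, in which the tool goes at most 41.7 mm and 7.16 degrees, less where a joint would pass 70% of its speed; a pose out of reach is approached as far as the arm can. A call with a gripper value outside its range is refused whole. The fingers move at their own pace and stop on an object; the grip force is fixed at half the most. Time passes only in rows, so rows that repeat a pose let the fingers close. It gives the time, the measured TCP pose, the force, the opening and the grip force at its end, in the units of the state.
- readout.read_state(): the state, without advancing time (a new reading comes with each control period).
- cams.capture(name): name is "scene" or "top" or "wrist"; returns a dict with "image" (384x512x3 uint8, blue, green, red), "intrinsics" (3x3 intrinsics, pixels), "k1" (the pictures are not rectified: a ray, as slopes to the right and down, at radius r is drawn at 1 + k1 r^2 times it, then the intrinsics apply), "xyz" and "rotation" of the camera in the world; the wrist camera has in their place "tool_from_camera" (4x4, takes a point from camera to tool coordinates, whose origin is the TCP and whose axes are the flange's). Camera axes: x right, y down, z forward; pixel columns grow to the right and rows downward; lengths in m; the calibration is good to about 2 mm. A picture is of the moment at which its call begins: read the wrist's pose just before it. There is no depth.
- bot.hand_in(): hands the job in; it is judged then, once.
The state is a dict: "time_s": time; "joint_positions": joint angles; "qvel": joint speeds; "tau": joint torques, N m; "position": TCP position; "tcp_rot": TCP orientation; "force": force on the tool from outside, world axes, zero at the start; "moment": the same for the moment, N m; "opening": opening from 0.0 (shut) to 1.0 (fully open); "grasp_force": force on a finger pad.
Only numpy, scipy, OpenCV 4.12 (cv2) and the standard library are available. Lean on these libraries where they do the work, as an engineer would, in place of code of your own. Each camera call takes 0.05 s, during which the arm holds its last target. There are 200 camera calls.

## Working session

There is one attempt and no reset: what is moved stays moved. The work goes in short steps, Python scripts to look and compute and a shell command to move; the robot and the scene stay as the last step left them, time stands still between calls to the robot, and variables do not carry over. Pictures are saved under pics/ and viewed, at most 10 in all, crops included, and the job is handed in when it is done.

```bash
mkdir -p pics; ls; cat > h.py <<'E'
import numpy as np, cv2, json, sys
from rig import readout, cams, bot
def cap(name):
    s=readout.read_state(); c=cams.capture(name); 
    if name=="wrist":
        T=np.eye(4);T[:3,:3]=s["tcp_rot"];T[:3,3]=s["position"]
        M=T@np.array(c["tool_from_camera"]); c["xyz"]=M[:3,3]; c["rotation"]=M[:3,:3]
    c["R"]=np.array(c["rotation"]);c["K"]=np.array(c["intrinsics"]);c["p"]=np.array(c["xyz"])
    return c
def ray(c,u,v):
    q=cv2.undistortPoints(np.array([[[u,v]]],float),c["K"],np.array([c["k1"],0,0,0,0.]))[0,0]
    # cv2 iterates to invert 1+k1 r^2
    d=c["R"]@np.array([q[0],q[1],1]); return d/np.linalg.norm(d)
def atz(c,u,v,z):
    d=ray(c,u,v); return c["p"]+d*(z-c["p"][2])/d[2]
def proj(c,P):
    P=np.atleast_2d(P); r=cv2.Rodrigues(c["R"].T)[0]; t=-c["R"].T@c["p"]
    return cv2.projectPoints(P.astype(float),r,t,c["K"],np.array([c["k1"],0,0,0,0.]))[0][:,0]
def tri(obs):
    A=np.zeros((3,3));b=np.zeros(3)
    for c,u,v in obs:
        d=ray(c,u,v);M=np.eye(3)-np.outer(d,d);A+=M;b+=M@c["p"]
    return np.linalg.solve(A,b)
def st():
    s=readout.read_state()
    print(round(s["time_s"],2),np.round(s["position"],4),"yaw",np.round(np.degrees(np.arctan2(s["tcp_rot"][1][1],s["tcp_rot"][0][1])),1),"F",np.round(s["force"],1),"M",np.round(s["moment"],2),"op",round(s["opening"],3),"g",round(s["grasp_force"],1))
    return s
E
python3 - <<'E'
from h import *
import pickle
d={}
for n in("scene","top","wrist"):
    c=cap(n);d[n]=c;cv2.imwrite(f"pics/{n}0.png",c["image"]);print(n,np.round(c["p"],3),np.round(c["R"],2).tolist(),c["K"].tolist(),c["k1"])
pickle.dump(d,open("d0.pkl","wb"))
s=st();print(np.round(s["tcp_rot"],3))
cv2.imwrite("pics/a.png",np.hstack([d["scene"]["image"],d["top"]["image"]])[:, :])
E
```

```text
pics
scene [ 0.983 -0.583  0.86 ] [[0.82, 0.4, -0.41], [0.57, -0.6, 0.56], [-0.02, -0.69, -0.72]] [[361.798264271701, 0.0, 252.30423354702745], [0.0, 361.798264271701, 193.56757998973922], [0.0, 0.0, 1.0]] 0.031767780024516024
top [ 0.466 -0.002  1.172] [[-0.02, -1.0, 0.1], [-1.0, 0.02, 0.01], [-0.02, -0.09, -1.0]] [[383.94189614115055, 0.0, 248.5521892169742], [0.0, 383.94189614115055, 190.87347371191723], [0.0, 0.0, 1.0]] -0.0030782419089079413
wrist [0.209 0.592 0.384] [[0.44, 0.87, 0.23], [0.9, -0.42, -0.12], [-0.0, 0.26, -0.97]] [[285.553151566073, 0.0, 253.89243179466152], [0.0, 285.553151566073, 190.67512351080202], [0.0, 0.0, 1.0]] -0.03273780644255268
0.15 [0.2725 0.5618 0.2218] yaw 64.1 F [ 0.  -0.2 -0.4] M [-0.02  0.03  0.05] op 1.001 g 0.0
[[-0.9    0.437 -0.001]
 [ 0.437  0.9   -0.001]
 [ 0.    -0.002 -1.   ]]
```

View pics/scene0.png

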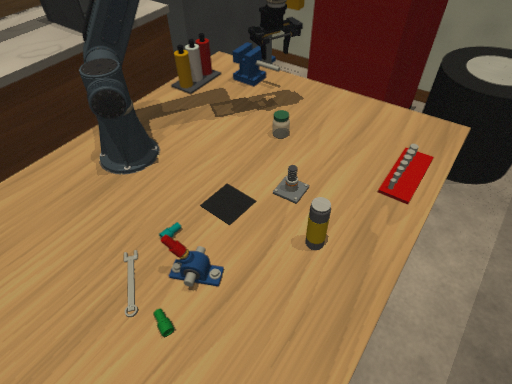

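View pics/top0.png

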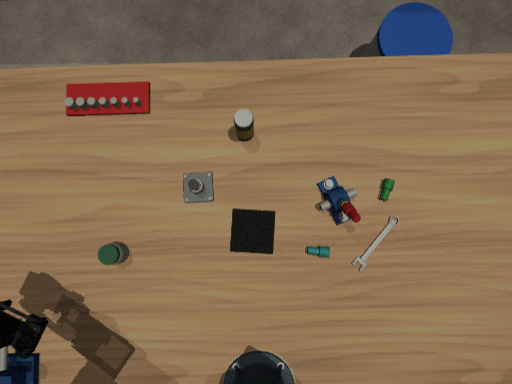

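```bash
python3 - <<'E'
import pickle,cv2,numpy as np
d=pickle.load(open("d0.pkl","rb"))
def z(n,u,v,w=64,h=48):
    im=d[n]["image"][v:v+h,u:u+w]; return cv2.resize(im,(w*6,h*6),interpolation=cv2.INTER_CUBIC)
cv2.imwrite("pics/z.png",np.vstack([np.hstack([z("scene",155,230),z("top",310,176)]),np.hstack([z("scene",262,158),z("top",172,164)])]))
for n in("scene","top"):
    im=d[n]["image"].astype(int);m=((im[...,2]>110)&(im[...,1]<70)&(im[...,0]<70)).astype(np.uint8)
    N,l,s,c=cv2.connectedComponentsWithStats(m)
    for i in range(1,N):
        if s[i,4]>30:
            ys,xs=np.where(l==i);w,v=np.linalg.eigh(np.cov(xs,ys));print(n,s[i],c[i],v[:,1],np.sqrt(w))
E
```

```text
scene [196  39  13   5  35] [201.68571429  41.17142857] [-0.99861584  0.0525966 ] [1.32511199 3.90630314]
scene [ 379  148   55   54 1266] [407.23222749 176.03949447] [-0.66445165  0.74733125] [ 8.80561511 15.20529073]
scene [161 235  25  20 217] [174.10599078 244.64976959] [-0.82742393 -0.56157782] [2.65358714 7.47680839]
top [  66   82   83   33 1879] [110.02980309  96.17988292] [-0.99999453  0.00330713] [ 9.53618658 24.06859608]
top [354 215   7   7  37] [356.83783784 218.2972973 ] [-0.69164675  0.72223595] [1.51962099 2.01124499]
```

View pics/z.png

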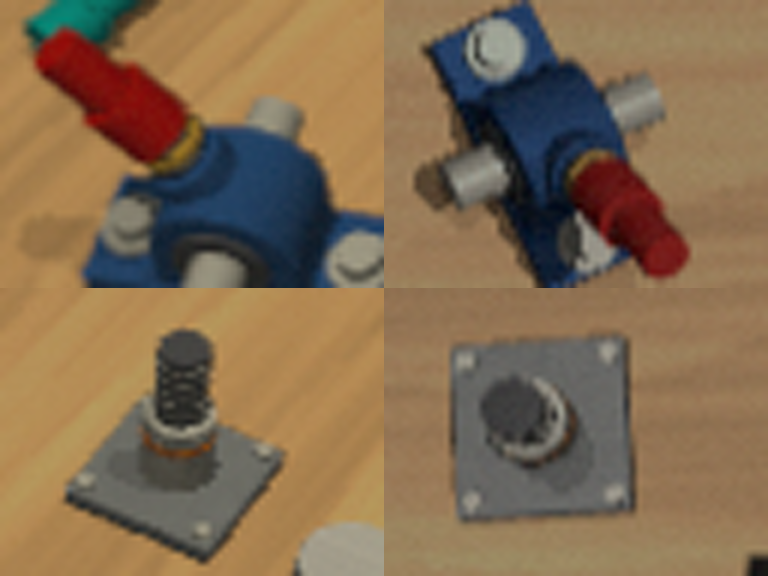

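```bash
cat > fit.py <<'E'
from h import *
from scipy.optimize import minimize
def axis(az,t=.45): return np.array([np.sin(t)*np.cos(az),np.sin(t)*np.sin(az),np.cos(t)])
def rings(p,a,prof,n=40):
    e1=np.cross(a,[0,1,0]);e1/=np.linalg.norm(e1);e2=np.cross(a,e1);th=np.linspace(0,2*np.pi,n,endpoint=False)
    return [[p+z*a+r*(np.cos(t)*e1+np.sin(t)*e2) for t in th] for z,r in prof]
def sil(c,p,a,segs,S=4):
    m=np.zeros((384*S,512*S),np.uint8)
    for s in segs:
        P=np.array(sum(rings(p,a,s),[])); q=(proj(c,P)+.5)*S
        cv2.fillConvexPoly(m,cv2.convexHull(np.round(q).astype(np.int32)),1)
    return m
CAP=[[(0,.016),(.03,.016)],[(.03,.0115),(.064,.0115)]]
COUP=[[(0,.02),(.044,.02)],[(.044,.0145),(.09,.0145)]]
def redmask(im,box):
    i=cv2.resize(im,None,fx=4,fy=4,interpolation=cv2.INTER_LINEAR).astype(int)
    m=((i[...,2]>2.0*np.maximum(i[...,1],i[...,0]))&(i[...,2]>50)).astype(np.uint8)
    b=np.zeros_like(m);x0,y0,x1,y1=[4*v for v in box];b[y0:y1,x0:x1]=1;return m*b
E
cat > f1.py <<'E'
from fit import *
import pickle
d=pickle.load(open("d0.pkl","rb"));S,T=d["scene"],d["top"]
top=tri([(S,163,238.5),(T,357,219)]);mo=tri([(S,183,254.5),(T,345,206.5)])
v=top-mo;print("cap",top,mo,np.linalg.norm(v),"az",np.degrees(np.arctan2(v[1],v[0])),"tilt",np.degrees(np.arccos(v[2]/np.linalg.norm(v))))
M=[redmask(S["image"],(155,228,200,262)),redmask(T["image"],(340,198,366,226))]
def cost(x):
    a=axis(x[3]);k=0
    for c,m in zip((S,T),M):
        s=sil(c,x[:3],a,CAP);k+=(s!=m).sum()/m.sum()
    return k
x0=np.r_[mo,np.arctan2(v[1],v[0])];best=None
for it in range(3):
    r=minimize(cost,x0,method="Nelder-Mead",options=dict(initial_simplex=np.vstack([x0]+[x0+e for e in np.diag([.008,.008,.008,.2])/(1+it)]),maxiter=300));x0=r.x
print("fit",x0[:3],np.degrees(x0[3]),r.fun,[int(m.sum()/16) for m in M])
sp=lambda c,pts,z:np.mean([atz(c,u,w,z) for u,w in pts],0)
print("dock scene",sp(S,[(262+68/6,158+200/6),(262+141/6,158+114/6),(262+283/6,158+167/6),(262+206/6,158+265/6)],.012),"top",sp(T,[(172+(x-384)/6,164+(y-288)/6) for x,y in((452,347),(627,337),(634,511),(460,521))],.012))
print("coup top: top",atz(T,172+(513-384)/6,164+(403-288)/6,.102),"scene",atz(S,262+186/6,158+(351-288)/6,.102))
print("mat",atz(T,253,231,.004),atz(S,228,203.5,.004))
# block foot corners in top crop (z=.014)
for x,y in((425,50),(530,3)): print("foot",atz(T,310+(x-384)/6,176+y/6,.014))
print("teal",atz(T,318,252,.01),"green",atz(T,387,190,.01),"cart",atz(T,243,116,.17),"jar",atz(T,108,254,.09),"wrench",atz(T,361,266,0),atz(T,392,220,0))
E
python3 f1.py
```

```text
cap [ 0.48193936 -0.27358319  0.14253398] [ 0.51935371 -0.25668488  0.08338963] 0.07199611929395038 az -155.69353446566598 tilt 34.765409634669695
fit [ 0.51361768 -0.25860015  0.09176948] -156.1431547824974 0.3957581949395106 [281, 201]
dock scene [0.59733332 0.16446054 0.012     ] top [0.59116715 0.16747193 0.012     ]
coup top: top [0.59390038 0.16838097 0.102     ] scene [0.59811934 0.16494845 0.102     ]
mat [0.4554164  0.00493009 0.004     ] [0.45964834 0.00311318 0.004     ]
foot [ 0.59145618 -0.19163866  0.014     ]
foot [ 0.61399032 -0.24545463  0.014     ]
teal [ 0.38862047 -0.18764233  0.01      ] green [ 0.56934966 -0.40313336  0.01      ] cart [0.76309729 0.02324351 0.17      ] jar [0.40133145 0.41276074 0.09      ] wrench [ 0.34358826 -0.31605935  0.        ] [ 0.47873781 -0.41642092  0.        ]
```

```bash
python3 -m inch '[[32.2,-39.6,0,49,8.7],[32.2,-39.6,0,49,8.7],[32.2,-39.6,0,49,8.7],[32.2,-39.6,0,49,8.7],[32.2,-39.6,0,49,8.7],[32.2,-39.6,0,49,8.7],[32.2,-39.6,0,49,8.7],[32.2,-39.6,0,49,8.7],[32.2,-39.6,0,49,8.7],[32.2,-39.6,0,49,8.7]]'; python3 -c "
from h import *
st()"
```

```text
time_s: 0.98
position: [0.524, 0.2529, 0.2224]
tcp_rot: [[-0.92, -0.393, -0.001], [-0.393, 0.92, -0.0], [0.0, 0.0, -1.0]]
force: [-0.1, 0.1, -0.0]
opening: 0.999
grasp_force: 0.0
0.98 [0.524  0.2529 0.2224] yaw 113.1 F [-0.1  0.1 -0. ] M [ 0.14 -0.04  0.01] op 0.999 g 0.0
```

```bash
python3 -m inch '[[5.9,-7.2,0,0,8.7],[5.9,-7.2,0,0,8.7],[5.9,-7.2,0,0,8.7],[5.9,-7.2,0,0,8.7],[5.9,-7.2,0,0,8.7]]'; python3 -c "
from h import *
s=st();c=cap('wrist');import pickle;pickle.dump(c,open('w1.pkl','wb'))
cv2.imwrite('pics/w1.png',c['image']);print(proj(c,[[.595,.166,.102],[.595,.166,.012]]),c['p'],s['position'])"
```

```text
time_s: 1.4
position: [0.5817, 0.1825, 0.222]
tcp_rot: [[-0.92, -0.391, -0.002], [-0.391, 0.92, 0.001], [0.002, 0.001, -1.0]]
force: [-1.3, -0.2, 0.3]
opening: 0.995
grasp_force: 0.0
1.4 [0.5817 0.1825 0.222 ] yaw 113.0 F [-1.3 -0.2  0.3] M [ 0.07  0.05 -0.02] op 0.995 g 0.0
[[234.62105003 191.79606107]
 [238.93824806 173.92038534]] [0.51647611 0.15354386 0.38399892] [0.58170176 0.18245813 0.22197692]
```

View pics/w1.png

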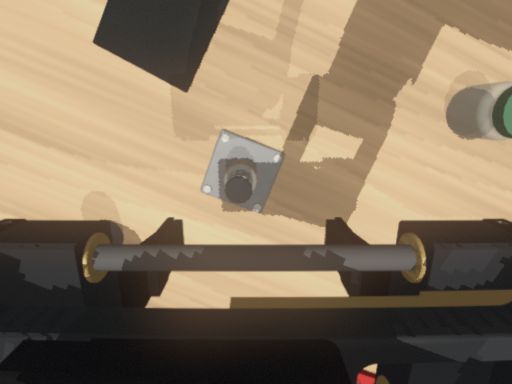

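```bash
python3 -m inch '[[0,0,0,0,8.7]]'|head -2; python3 -c "
from h import *
import pickle
c=pickle.load(open('w1.pkl','rb'))
print(atz(c,239,190,.102),np.mean([atz(c,u,v,.012) for u,v in((222,130),(284,154),(263,214),(201,190))],0)); s=st()
c2=cap('wrist'); print(np.abs(c2['image'].astype(int)-c['image']).mean(), c2['p'])"
```

```text
time_s: 1.53
position: [0.5807, 0.1842, 0.2223]
[0.59148317 0.16940383 0.102     ] [0.5918993  0.16989268 0.012     ]
1.53 [0.5807 0.1842 0.2223] yaw 113.2 F [-0.7  0.6 -0. ] M [0.06 0.05 0.02] op 0.998 g 0.0
1.7436031765407987 [0.51548223 0.15504658 0.38432805]
```

```bash
python3 -m inch '[[1.1,-1.5,-4,0,8.7],[1.1,-1.5,-8,0,8.7],[1.1,-1.5,-12,0,7],[1.1,-1.5,-15.6,0,6],[1.1,-1.5,-15.6,0,6],[1.1,-1.5,-15.6,0,2],[1.1,-1.5,-15.6,0,2],[1.1,-1.5,-15.6,0,2],[1.1,-1.5,-15.6,0,2],[1.1,-1.5,-15.6,0,2]]'; python3 -m inch '[[0,0,0,0,2],[0,0,0,0,2],[0,0,0,0,2]]'
```

```text
time_s: 2.42
position: [0.5947, 0.168, 0.0691]
tcp_rot: [[-0.92, -0.393, 0.005], [-0.393, 0.92, 0.0], [-0.004, -0.001, -1.0]]
force: [0.1, 0.4, -0.4]
opening: 0.475
grasp_force: 0.0
time_s: 2.67
position: [0.5939, 0.1679, 0.0676]
tcp_rot: [[-0.92, -0.392, 0.002], [-0.392, 0.92, 0.001], [-0.002, -0.0, -1.0]]
force: [-1.3, 0.5, 4.5]
opening: 0.326
grasp_force: 29.8
```

```bash
python3 -m inch '[[0,0,3,0,2],[0,0,6,0,2],[-4,-4.7,6,0,2],[-7,-8.2,6,0,2],[-10,-11.8,6,0,2],[-13.8,-16.3,6,0,2],[-13.8,-16.3,6,0,2],[-13.8,-16.3,3,0,2],[-13.8,-16.3,0.5,0,2],[-13.8,-16.3,0.2,0,2]]'; python3 -m inch '[[0,0,-0.2,0,2],[0,0,-0.4,0,2],[0,0,-0.6,0,2],[0,0,-0.8,0,2],[0,0,-0.9,0,2],[0,0,-0.9,0,2]]'
```

```text
time_s: 3.5
position: [0.4526, 0.0041, 0.0661]
tcp_rot: [[-0.921, -0.39, -0.006], [-0.39, 0.921, 0.001], [0.005, 0.004, -1.0]]
force: [-0.7, 0.6, -2.3]
opening: 0.324
grasp_force: 29.8
time_s: 4.0
position: [0.4556, 0.0049, 0.0599]
tcp_rot: [[-0.919, -0.393, 0.001], [-0.393, 0.919, -0.0], [-0.001, -0.001, -1.0]]
force: [-0.4, -0.7, -1.5]
opening: 0.32
grasp_force: 29.8
```

```bash
python3 -m inch '[[0,0,-0.1,0,2],[0,0,-0.15,0,2],[0,0,-0.15,0,2]]'; python3 -m inch '[[0,0,0,0,5],[0,0,0,0,5],[0,0,0,0,6],[0,0,0,0,6],[0,0,4,0,6],[0,0,8,0,6],[0,0,12,0,6],[0,0,14,0,6],[0,0,14,0,6]]'; python3 -c "
from h import *
import pickle
d={n:cap(n) for n in('scene','top')};pickle.dump(d,open('d2.pkl','wb'))
w=cap('wrist')
cv2.imwrite('pics/w2.png',np.hstack([cv2.resize(d['scene']['image'][150:270,150:310],(400,300)),cv2.resize(w['image'],(400,300))]))"
```

```text
time_s: 4.25
position: [0.4557, 0.005, 0.0595]
tcp_rot: [[-0.92, -0.393, 0.002], [-0.393, 0.92, -0.0], [-0.002, -0.001, -1.0]]
force: [-1.4, 1.5, 11.3]
opening: 0.326
grasp_force: 29.8
time_s: 5.0
position: [0.4585, 0.004, 0.2023]
tcp_rot: [[-0.92, -0.393, 0.01], [-0.393, 0.92, -0.003], [-0.008, -0.006, -1.0]]
force: [-0.3, -0.2, -0.2]
opening: 0.687
grasp_force: 0.0
```

View pics/w2.png

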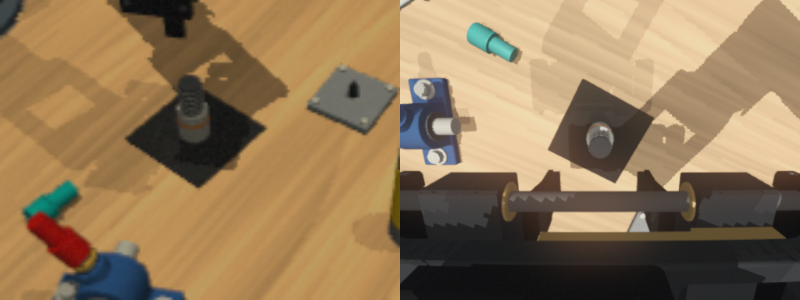

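```bash
python3 -m inch '[[0.5,-4,4,0,6],[1,-8,8,0,6],[2,-12,8,0,6],[3,-16,8,0,6],[3.5,-20,8,0,6],[4,-24,8,0,6],[5,-26,8,0,6],[5,-26,8,0,6],[5,-26,8,0,6],[5,-26,8,0,6]]';python3 -m inch '[[0,0,0,0,6],[0,0,0,0,6]]'; python3 -c "
from h import *
import pickle
s=st();w=cap('wrist');pickle.dump(w,open('w3.pkl','wb'))
a=np.array([-.4,-.17,.9]);p=np.array([.5136,-.2586,.0918]);print(proj(w,[p,p+.064*a]))
cv2.imwrite('pics/w3.png',w['image'])"
```

```text
time_s: 5.98
position: [0.504, -0.2544, 0.2755]
tcp_rot: [[-0.92, -0.392, -0.004], [-0.392, 0.92, 0.004], [0.002, 0.005, -1.0]]
force: [-0.4, -0.2, 0.1]
opening: 0.692
grasp_force: 0.0
time_s: 6.15
position: [0.5047, -0.2536, 0.2773]
tcp_rot: [[-0.919, -0.394, -0.002], [-0.394, 0.919, 0.002], [0.001, 0.002, -1.0]]
force: [0.1, 1.3, 0.5]
opening: 0.686
grasp_force: 0.0
6.15 [ 0.5047 -0.2536  0.2773] yaw 113.2 F [0.1 1.3 0.5] M [0.07 0.02 0.04] op 0.686 g 0.0
[[247.66125258 178.12791914]
 [246.56192447 163.89476856]]
```

View pics/w3.png

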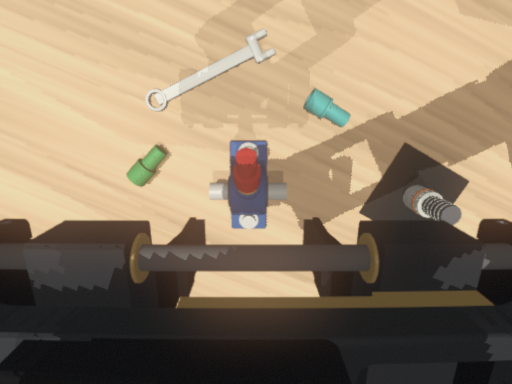

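```bash
cat > f2.py <<'E'
from fit import *
import pickle
d=pickle.load(open("d0.pkl","rb"));d2=pickle.load(open("d2.pkl","rb"));S,T=d["scene"],d["top"];W=pickle.load(open("w3.pkl","rb"))
V=[(S,(155,228,200,262)),(T,(340,198,366,226)),(W,(225,140,270,200))]
M=[redmask(c["image"],b) for c,b in V]
f=[atz(W,u,v,.014) for u,v in((230,141),(268,141),(266,228),(231,228))];print("foot c",np.mean(f,0),"x ax",np.degrees(np.arctan2(*(f[3]+f[2]-f[0]-f[1])[[1,0]])))
def cost(x,use):
    k=0
    for i in use:
        s=sil(V[i][0],x[:3],axis(x[3]),CAP);k+=(s!=M[i]).sum()/M[i].sum()
    return k
for use in((0,1,2),(1,2),(0,2)):
    x0=np.array([.513,-.2586,.092,np.radians(-157)])
    for it in range(3):
        r=minimize(cost,x0,args=(use,),method="Nelder-Mead",options=dict(initial_simplex=np.vstack([x0]+[x0+e for e in np.diag([.008,.008,.008,.1])/(1+it)]),maxiter=250));x0=r.x
    print(use,x0[:3],np.degrees(x0[3]),r.fun,[round(cost(x0,(i,)),3) for i in range(3)],"top",x0[:3]+.064*axis(x0[3]))
for i,(c,b) in enumerate(V):
    s=sil(c,x0[:3],axis(x0[3]),CAP);ys,xs=np.where(M[i]);print(i,xs.min()/4,xs.max()/4,ys.min()/4,ys.max()/4);ys,xs=np.where(s);print("  ",xs.min()/4,xs.max()/4,ys.min()/4,ys.max()/4)
E
python3 f2.py
```

```text
foot c [ 0.54132013 -0.24666796  0.014     ] x ax 22.67330613682124
(0, 1, 2) [ 0.51258274 -0.25858533  0.09093781] -154.57329479377097 0.7482421687388374 [np.float64(0.165), np.float64(0.234), np.float64(0.349)] top [ 0.48744145 -0.27053765  0.14856643]
(1, 2) [ 0.51490741 -0.26016448  0.08392025] -159.79720382792777 0.5398303211781718 [np.float64(0.377), np.float64(0.182), np.float64(0.358)] top [ 0.4887823  -0.2697781   0.14154887]
(0, 2) [ 0.51109358 -0.25718948  0.09012002] -149.04530117271696 0.48213713544388004 [np.float64(0.118), np.float64(0.315), np.float64(0.364)] top [ 0.48722061 -0.27150814  0.14774864]
0 160.75 186.0 235.0 256.75
   161.25 185.5 234.25 257.5
1 341.25 360.5 202.5 222.0
   341.0 361.25 204.25 221.5
2 234.25 259.75 148.5 191.75
   234.25 262.75 152.0 189.5
```

```bash
python3 -m inch '[[-1.3,-1.4,-4,0,6],[-1.3,-1.4,-8,0,6],[-1.3,-1.4,-12,0,6],[-1.3,-1.4,-14,0,6],[-1.3,-1.4,-15.6,0,6],[-1.3,-1.4,-15.6,0,6],[-1.3,-1.4,-15.6,0,6]]'; python3 -m inch '[[0,0,0,0,1.5],[0,0,0,0,1.5],[0,0,0,0,1.5],[0,0,0,0,1.5],[0,0,0,0,1.5],[0,0,0,0,1.5],[0,0,0,0,1.5]]'
```

```text
time_s: 6.78
position: [0.4921, -0.2683, 0.1218]
tcp_rot: [[-0.919, -0.394, -0.001], [-0.394, 0.919, 0.001], [0.001, 0.001, -1.0]]
force: [0.8, -0.4, 0.3]
opening: 0.691
grasp_force: 0.0
time_s: 7.37
position: [0.4923, -0.2694, 0.1223]
tcp_rot: [[-0.92, -0.393, 0.0], [-0.393, 0.92, -0.0], [-0.0, -0.0, -1.0]]
force: [0.2, -0.9, 1.0]
opening: 0.258
grasp_force: 29.8
```

```bash
python3 -m inch '[[-0.4,-0.17,0.9,0,1.5],[-0.8,-0.34,1.8,0,1.5],[-1.2,-0.5,2.7,0,1.5],[-1.6,-0.67,3.6,0,1.5],[-2,-0.84,4.5,0,1.5],[-2,-0.84,8,0,1.5],[-2,-0.84,10,0,1.5],[-2,-0.84,10,0,1.5],[-2,-0.84,10,0,1.5]]'; python3 -c "
from h import *
import pickle
s=st();d={n:cap(n) for n in('scene','top','wrist')};pickle.dump(d,open('d4.pkl','wb'))
p=np.array(s['position'])+[0,0,.019]
q=np.r_[proj(d['scene'],p),proj(d['top'],p),proj(d['wrist'],p)];print(q)
cr=lambda n,q:cv2.resize(cv2.getRectSubPix(d[n]['image'],(90,90),tuple(map(float,q))),(380,380))
cv2.imwrite('pics/w4.png',np.hstack([cr('scene',q[0]),cr('wrist',q[2])]))"
```

```text
time_s: 8.12
position: [0.4726, -0.2785, 0.2241]
tcp_rot: [[-0.92, -0.392, 0.003], [-0.392, 0.92, -0.003], [-0.002, -0.004, -1.0]]
force: [0.1, 1.0, -0.9]
opening: 0.255
grasp_force: 29.8
8.12 [ 0.4726 -0.2785  0.2241] yaw 113.1 F [ 0.1  1.  -0.9] M [0.08 0.06 0.03] op 0.255 g 29.8
[[149.79161966 211.40668541]
 [370.33867583 221.94311443]
 [252.4990979  251.40353687]]
```

View pics/w4.png

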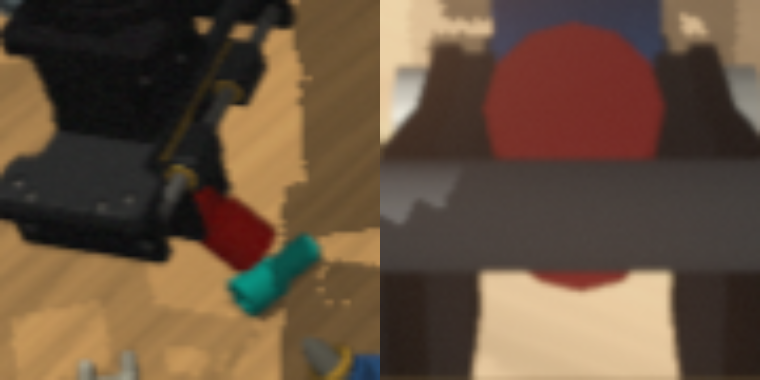

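```bash
python3 -m inch '[[0.9,4,0,0,1.5],[1.8,8,0,0,1.5],[2.7,12,0,0,1.5],[3.6,16,0,0,1.5],[4.5,20,0,0,1.5],[5.4,24,0,0,1.5],[6.3,28,0,0,1.5],[7.2,32,0,0,1.5],[8,36,-2,0,1.5],[8.9,39.8,-4,0,1.5]]'; python3 -m inch '[[0.9,4,-3,0,1.5],[0.9,4,-6,0,1.5],[0.9,4,-8,0,1.5],[0.9,4,-8,0,1.5],[0.9,4,-8,0,1.5]]'; python3 -c "
from h import *
import pickle
s=st();d={n:cap(n) for n in('scene','top')};pickle.dump(d,open('d5.pkl','wb'))
cr=lambda n,u,v:cv2.resize(d[n]['image'][v-30:v+30,u-40:u+40],(400,300),interpolation=cv2.INTER_CUBIC)
cv2.imwrite('pics/w5.png',np.hstack([cr('scene',290,180),cr('top',197,186)]))"
```

```text
time_s: 9.1
position: [0.5601, 0.1173, 0.1841]
tcp_rot: [[-0.919, -0.393, 0.0], [-0.393, 0.919, 0.0], [-0.0, -0.0, -1.0]]
force: [1.1, -0.7, -0.7]
opening: 0.258
grasp_force: 29.8
time_s: 9.52
position: [0.5673, 0.1551, 0.1027]
tcp_rot: [[-0.92, -0.393, -0.006], [-0.393, 0.92, -0.001], [0.005, 0.002, -1.0]]
force: [0.9, -0.7, 0.0]
opening: 0.259
grasp_force: 29.8
9.52 [0.5673 0.1551 0.1027] yaw 113.1 F [ 0.9 -0.7  0. ] M [0.08 0.07 0.01] op 0.259 g 29.8
```

View pics/w5.png

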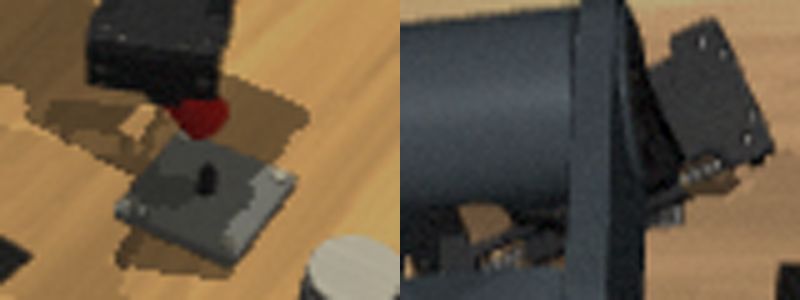

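```bash
python3 - <<'E'
from fit import *
import pickle
d=pickle.load(open("d5.pkl","rb"));S=d["scene"]
m=redmask(S["image"],(275,160,300,185));ys,xs=np.where(m);print("mask",xs.min()/4,xs.max()/4,ys.max()/4,xs[ys==ys.max()].mean()/4)
print("tip atz",atz(S,291.6,183.3,.034))
g=np.array([.5673,.1551,.1217])
for t in(.35,.45,.55):
  for s in(.050,.054,.058):
    a=axis(np.radians(-157.3),t);ss=sil(S,g-s*a,a,CAP[:1]);ys,xs=np.where(ss);print(t,s,xs.min()/4,xs.max()/4,ys.max()/4,xs[ys==ys.max()].mean()/4,(m&(1-ss)).sum())
E
```

```text
mask 283.0 295.5 177.75 289.5
tip atz [0.59593976 0.16791866 0.034     ]
0.35 0.05 280.75 293.25 177.75 286.75 283
0.35 0.054 281.0 293.5 178.5 287.125 196
0.35 0.058 281.5 294.0 179.5 287.75 170
0.45 0.05 281.5 294.5 177.5 288.0 143
0.45 0.054 282.0 295.0 178.5 288.375 58
0.45 0.058 282.5 295.5 179.25 288.875 56
0.55 0.05 282.25 295.75 177.25 289.125 58
0.55 0.054 282.75 296.25 178.25 289.75 12
0.55 0.058 283.5 297.0 179.0 290.375 13
```

```bash
python3 -m inch '[[0.5,0.4,-1.5,0,1.5],[0.5,0.4,-3,0,1.5],[0.5,0.4,-3.8,0,1.5],[0.5,0.4,-4.2,0,1.5],[0.5,0.4,-4.2,0,1.5],[0.5,0.4,-4.2,0,1.5]]'
```

```text
time_s: 10.12
position: [0.5746, 0.1583, 0.0665]
tcp_rot: [[-0.92, -0.392, 0.002], [-0.392, 0.92, -0.0], [-0.002, -0.001, -1.0]]
force: [-5.0, -0.9, 13.6]
opening: 0.257
grasp_force: 30.0
```

```bash
python3 -m inch '[[0,0,0.8,0,1.5],[-0.6,-0.2,0.8,0,1.5],[-0.6,-0.2,0.4,0,1.5],[-0.6,-0.2,0,0,1.5],[-0.6,-0.2,0,0,1.5],[-0.6,-0.2,0,0,1.5]]';python3 -m inch '[[0,0,0,0,1.5]]'; python3 - <<'E'
from h import *
s=st();S=cap("scene");cv2.imwrite('pics/w6.png',cv2.resize(S['image'][155:205,255:325],(700,500),interpolation=cv2.INTER_CUBIC))
E
```

```text
time_s: 10.62
position: [0.5676, 0.157, 0.0619]
tcp_rot: [[-0.92, -0.392, -0.002], [-0.392, 0.92, -0.0], [0.001, 0.001, -1.0]]
force: [-0.1, -0.7, -0.3]
opening: 0.255
grasp_force: 30.0
time_s: 10.7
position: [0.5679, 0.1571, 0.0622]
tcp_rot: [[-0.92, -0.393, -0.001], [-0.393, 0.92, -0.0], [0.001, 0.0, -1.0]]
force: [-0.2, -0.5, -0.3]
opening: 0.254
grasp_force: 30.0
10.7 [0.5679 0.1571 0.0622] yaw 113.1 F [-0.2 -0.5 -0.3] M [ 0.08  0.05 -0.04] op 0.254 g 30.0
```

View pics/w6.png

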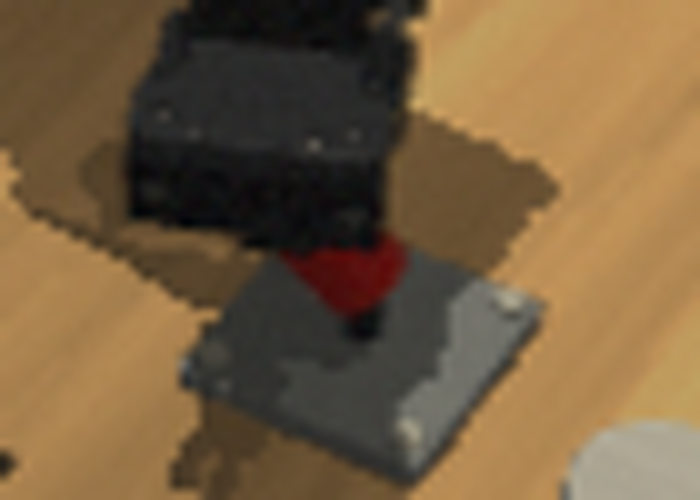

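```bash
python3 -m inch '[[0,0,-0.3,0,1.5],[0,0,-0.6,0,1.5],[0,0,-0.6,0,1.5]]'; python3 -m inch '[[0.4,0.17,0.05,0,1.5],[0.8,0.34,0.1,0,1.5],[1.2,0.5,0.1,0,1.5],[1.2,0.5,0.1,0,1.5]]'
```

```text
time_s: 11.0
position: [0.5675, 0.1571, 0.056]
tcp_rot: [[-0.92, -0.393, -0.001], [-0.393, 0.92, -0.0], [0.001, 0.0, -1.0]]
force: [0.4, 0.8, -0.7]
opening: 0.255
grasp_force: 30.0
time_s: 11.33
position: [0.5757, 0.1613, 0.057]
tcp_rot: [[-0.919, -0.393, -0.011], [-0.393, 0.919, -0.002], [0.011, 0.002, -1.0]]
force: [-5.9, -3.0, 1.9]
opening: 0.251
grasp_force: 30.0
```

```bash
python3 -m inch '[[0.4,0.17,0,0,1.5],[0.8,0.34,0,0,1.5],[1.2,0.5,0,0,1.5],[1.2,0.5,0,0,1.5]]'; python3 -m inch '[[0.2,0.1,-0.3,0,1.5],[0.3,0.15,-0.6,0,1.5],[0.3,0.15,-0.6,0,1.5]]'
```

```text
time_s: 11.67
position: [0.5886, 0.1669, 0.0572]
tcp_rot: [[-0.919, -0.393, -0.009], [-0.393, 0.92, -0.001], [0.009, 0.002, -1.0]]
force: [-6.5, -1.5, 2.1]
opening: 0.253
grasp_force: 30.0
time_s: 11.92
position: [0.5912, 0.168, 0.0505]
tcp_rot: [[-0.919, -0.393, -0.009], [-0.393, 0.919, -0.002], [0.009, 0.002, -1.0]]
force: [-4.6, -2.1, -1.2]
opening: 0.259
grasp_force: 30.0
```

```bash
python3 -m inch '[[0.3,0.12,0,0,1.5],[0.3,0.12,-0.2,0,1.5],[0.3,0.12,-0.4,0,1.5],[0.3,0.12,-0.4,0,1.5]]'; python3 -m inch '[[-0.1,-0.05,-0.2,0,1.5],[-0.1,-0.05,-0.2,0,1.5]]'; python3 - <<'E'
from h import *
s=st();S=cap("scene");W=cap("wrist")
cv2.imwrite('pics/w7.png',cv2.resize(S['image'][160:200,260:320],(600,400),interpolation=cv2.INTER_CUBIC))
E
```

```text
time_s: 12.25
position: [0.5955, 0.1696, 0.0477]
tcp_rot: [[-0.92, -0.393, -0.006], [-0.393, 0.92, -0.001], [0.006, 0.002, -1.0]]
force: [-4.7, -1.5, 3.1]
opening: 0.252
grasp_force: 30.0
time_s: 12.42
position: [0.5963, 0.1697, 0.0473]
tcp_rot: [[-0.92, -0.392, -0.002], [-0.392, 0.92, 0.0], [0.001, 0.001, -1.0]]
force: [-4.3, 0.8, 9.1]
opening: 0.254
grasp_force: 30.0
12.42 [0.5963 0.1697 0.0473] yaw 113.1 F [-4.3  0.8  9.1] M [ 0.07  0.98 -0.03] op 0.254 g 30.0
```

Seated with 9 N on the plate; release and back off, then look.

```bash
python3 -m inch '[[0,0,0,0,4],[0,0,0,0,5.5],[0,0,0,0,6],[0,0,0,0,6],[0,0,3,0,6],[0,0,7,0,6],[0,0,11,0,6],[0,0,13,0,6],[-8,-9,13,0,6],[-8,-9,13,0,6]]'; python3 - <<'E'
from fit import *
import pickle
s=st();d={n:cap(n) for n in('scene','top')};pickle.dump(d,open('d8.pkl','wb'))
S=d['scene'];T=d['top']
cv2.imwrite('pics/w8.png',np.hstack([cv2.resize(S['image'][160:205,260:320],(400,300),interpolation=cv2.INTER_CUBIC),cv2.resize(T['image'][164:209,167:227],(400,300),interpolation=cv2.INTER_CUBIC)]))
V=[(S,(270,160,315,200)),(T,(175,165,220,210))]
M=[redmask(c["image"],b) for c,b in V];print([m.sum()/16 for m in M])
for i in(0,1):
    def cost(x): 
        a=np.array([x[2],x[3],1]);a/=np.linalg.norm(a);return (sil(V[i][0],np.array([x[0],x[1],.012]),a,CAP)!=M[i]).sum()/M[i].sum()
    x0=np.array([.593,.168,0,0]);
    for k in range(2): r=minimize(cost,x0,method="Nelder-Mead",options=dict(initial_simplex=np.vstack([x0]+[x0+e for e in np.diag([.006,.006,.1,.1])]),maxiter=250));x0=r.x
    print(i,x0,r.fun)
E
```

```text
time_s: 13.35
position: [0.5443, 0.1073, 0.1779]
tcp_rot: [[-0.918, -0.395, 0.008], [-0.396, 0.918, -0.0], [-0.007, -0.003, -1.0]]
force: [-0.2, -1.9, -1.0]
opening: 0.682
grasp_force: 0.0
13.35 [0.5443 0.1073 0.1779] yaw 113.3 F [-0.2 -1.9 -1. ] M [ 0.05  0.04 -0.01] op 0.682 g 0.0
[np.float64(150.625), np.float64(0.0)]
0 [ 0.59279707  0.17347819  0.07178126 -0.10181872] 0.08091286307053942
1 [0.593 0.168 0.    0.   ] inf<stdin>:10: RuntimeWarning: divide by zero encountered in divide
  np.max(np.abs(fsim[0] - fsim[1:])) <= fatol):
```

View pics/w8.png

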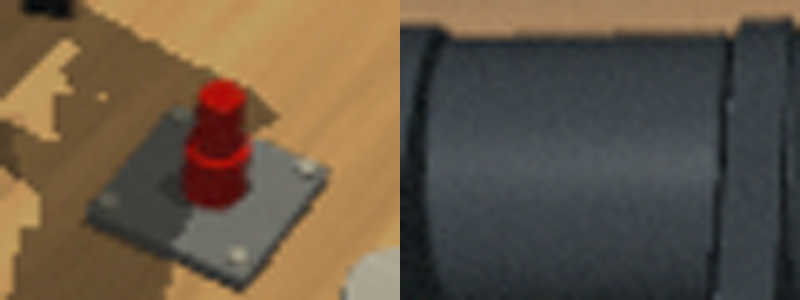

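```bash
python3 -m inch '[[-3,-3.4,0,0,6],[-6,-6.8,0,0,6],[-8.9,-10.2,0,0,6],[-8.9,-10.2,0,0,6],[-8.9,-10.2,0,0,6],[-8.9,-10.2,0,0,6]]'|sed -n 2p; python3 -m inch '[[0,0,0,0,6]]'|sed -n 2p
```

```text
position: [0.4539, 0.0047, 0.176]
position: [0.4545, 0.0053, 0.176]
```

```bash
python3 -m inch '[[0.1,0,-4,0,6],[0.1,0,-8,0,6],[0.1,0,-11,0,6],[0.1,0,-11.9,0,6],[0.1,0,-11.9,0,6],[0.1,0,-11.9,0,2],[0.1,0,-11.9,0,2],[0.1,0,-11.9,0,2],[0.1,0,-11.9,0,2],[0.1,0,-11.9,0,2]]'; python3 -m inch '[[0,0,0,0,2],[0,0,0,0,2]]'; python3 -m inch '[[0,0,4,0,2],[0,0,8,0,2],[0,0,12,0,2],[0,0,14,0,2],[0,0,14,0,2]]'
```

```text
time_s: 14.87
position: [0.4545, 0.0049, 0.0579]
tcp_rot: [[-0.92, -0.393, 0.003], [-0.393, 0.92, -0.001], [-0.002, -0.002, -1.0]]
force: [-0.7, -0.4, 0.2]
opening: 0.397
grasp_force: 0.0
time_s: 15.03
position: [0.4542, 0.005, 0.0576]
tcp_rot: [[-0.92, -0.392, 0.002], [-0.392, 0.92, -0.0], [-0.001, -0.001, -1.0]]
force: [-0.7, 1.3, 6.4]
opening: 0.327
grasp_force: 30.0
time_s: 15.45
position: [0.4566, 0.0043, 0.201]
tcp_rot: [[-0.92, -0.393, 0.01], [-0.393, 0.92, -0.002], [-0.008, -0.006, -1.0]]
force: [-0.0, 0.3, -1.1]
opening: 0.324
grasp_force: 30.0
```

```bash
python3 - <<'E'
from fit import *
import pickle
d=pickle.load(open("d8.pkl","rb"));d4=pickle.load(open("d4.pkl","rb"))
a=axis(np.radians(-157.3));n0=np.array([.5126,-.2586,.0909])-.014*a
print("n0",n0,"tip",n0+.036*a)
for nm,c in(("scene",d["scene"]),("top",d["top"])):
    q=proj(c,[n0+z*a for z in(0,.014,.024,.036)]);print(nm,np.round(q,1).tolist())
    u,v=map(int,q[2]);im=c["image"][v-14:v+15,u-17:u+18]
    hsv=cv2.cvtColor(im,cv2.COLOR_BGR2HSV)
    print("cols",u-17,"..",u+17)
    for k,r in enumerate(hsv): print(v-14+k,"".join("B" if 95<h<130 and s>90 else "Y" if s>150 and 12<h<30 else "w" if s>75 and h<25 else str(min(9,int(V)//26)) for h,s,V in r))
E
```

```text
n0 [ 0.51821781 -0.25625002  0.07829374] tip [ 0.50377201 -0.26229283  0.11070984]
scene [[182.9, 255.3], [179.8, 252.1], [177.6, 249.8], [175.0, 247.0]]
cols 160 .. 194
235 23454444433322wwwwwwwwwwwwwwwwwwwww
236 32344443332222wwwwwwwwwwwwwwwwwwwww
237 322344333222wwwwwwwwwwwwwwwwwwwwwww
238 w3433333222wwwwwwwwwwwwwwwwwwwwwwww
239 ww44332222wwwwwwwwwwwwwwwwwwwwwwwww
240 www33222wwwwwwwwwwwwwwwwwwwwwwwwwww
241 wwww222wwwwwwwwwwwwwwwwwwwwwwwwwwww
242 wwwwwwwwwwwwwwwwwwwwwwwwwwwwwwwwwww
243 wwwwwwwwwwwwwwwwwwwwwwwwwwwwwwwwwww
244 wwwwwwwwwwwwwwwwwwwwwwwwwwwwwwwwwww
245 wwwwwwwwwwwwwwwwwwwwwwwwwwwwwwwwwww
246 wwwwwwwwwwwwwwwwwwwwwwwwwwwwwwwwwww
247 wwwwwwwwwwwwwwwww655wwwwwwwwwwwwwww
248 wwwwwwwwwwwwwwwww55544wwYYYwwwwwwww
249 wwwwwwwwwwwwwwwww444444wYYYYwwwwwww
250 wwwwwwwwwwwwwwwwww344444wYYYwwwwwww
251 wwwwwwwwwwwwwwwwww3444444wYYw233333
252 wwwwwwwwwwwwwwwwwww334444wYYYBBBBBB
253 wwwwwwwwwwwwwwwwwwww33444wYYwBBBBBB
254 wwwwwwwwwwwwwwwwwwYY2334wYYY1BBBBBB
255 wwwwwwwwwwwwwwwwwwYYw2wwYYYw2BBBBBB
256 wwwwwwwwwwwwwwwwwwYYYYYYYYw2BBBBBBB
257 wwwwwwwwwwwwwwwwwwwYYYYYYw2BBBBBBBB
258 wwwwww
[... 774 characters left out ...]
33443wwwwwwwwwwwwwww
207 211BBBBBBB1ww2233444wwwwwwwwwwwwwww
208 1010BBBBBB0www223455wwwwwwwwwwwwwww
209 BB01BBBBBBBwwww223555wwwwwwwwwwwwww
210 BBBBBBBBBBB23www2B443wwwwwwwwwwwwww
211 1BBBBBBBBBB355543BBBB5wwwwwwwwwwwww
212 w1BBBBBBBB45666654BBB3wwwwwwwwwwwww
213 w1BBBBBBB3645666655BBB4wwwwwwwwwwww
214 wwBBBBBBB4426666665BBBBwwwwwwwwwwww
215 ww1BBBBBB6246666666BBBB4wwwwwwwwwww
216 wwwBBBBBB6246666677BBBB3wwwwwwwwwww
217 www1BBBBB5347766676BBBB3wwwwwwwwwww
218 wwwwBBBBB4635776674BB3wwwwwwwwwwwww
219 wwww1BBBBB56666676B34wwwwwwwwwwwwww
220 wwwwwBBBBBB4567553wwwwwwwwwwwwwwwww
221 wwwww1BBBBBB55435wwwwwwwwwwwwwwwwww
222 wwwww2BBBBBB33wwwwwwwwwwwwwwwwwwwww
223 wwwwww1BBB32wwwwwwwwwwwwwwwwwwwwwww
```

```bash
cat > f3.py <<'E'
from fit import *
import pickle
d=pickle.load(open("d8.pkl","rb"));a=axis(np.radians(-157.3))
NIP=[[(.014,.008),(.024,.008)],[(.024,.008),(.036,.004)]]
V=[(d["scene"],(176,246,187,257)),(d["top"],(341,202,352,211))];M=[]
for c,(x0,y0,x1,y1) in V:
    hsv=cv2.cvtColor(cv2.resize(c["image"],None,fx=4,fy=4),cv2.COLOR_BGR2HSV).astype(int)
    h,s,v=hsv[...,0],hsv[...,1],hsv[...,2];m=(s<80).astype(np.uint8);b=np.zeros_like(m);b[4*y0:4*y1,4*x0:4*x1]=1;M.append(m*b)
print([m.sum()/16 for m in M])
def cost(x,use=(0,1)): return sum((sil(V[i][0],x,a,NIP)!=M[i]).sum()/M[i].sum() for i in use)
x0=np.array([.523,-.254,.078])
for k in range(3):
    r=minimize(cost,x0,method="Nelder-Mead",options=dict(initial_simplex=np.vstack([x0]+[x0+e for e in np.diag([.008,.008,.008])]),maxiter=200));x0=r.x
print("n0",x0,r.fun,[cost(x0,(i,)) for i in(0,1)],"z14",x0+.014*a,"tip",x0+.036*a)
print("tip tri",tri([(d["scene"],178,248),(d["top"],349.3,208.8)]))
l=np.array([-.3859,.9225,0]);e=np.array([.9225,.3859,0])
for p in(x0,np.array([.5182,-.2563,.0783]),np.array([.5413,-.2467,0])):print(p@e,p@l)
for i in(0,1):print(np.round(proj(V[i][0],[x0+.014*a,x0+.036*a]),1).tolist())
E
python3 f3.py
```

```text
[np.float64(42.25), np.float64(48.5625)]
n0 [ 0.52551275 -0.25347535  0.07873632] 0.59771119386504 [np.float64(0.3210059171597633), np.float64(0.2767052767052767)] z14 [ 0.51989493 -0.25582534  0.09134258] tip [ 0.51106694 -0.25951816  0.11115242]
tip tri [ 0.51175506 -0.26123778  0.11126327]
0.3869693691164111 -0.43662638277449456
0.37913333000000005 -0.43641012999999995
0.40414772 -0.43646842
[[182.7, 252.6], [177.8, 247.5]]
[[345.2, 206.0], [348.4, 208.8]]
```

```bash
python3 -m inch '[[0.8,-4,0,0,2],[1.6,-8,0,0,2],[2.5,-12,0,0,2],[3.3,-16,0,0,2],[4.2,-20,0,0,2],[5,-24,0,0,2],[5.5,-26.4,0,0,2],[5.5,-26.4,0,0,2],[5.5,-26.4,0,0,2],[5.5,-26.4,0,0,2]]';python3 -m inch '[[0,0,0,0,2],[0,0,0,0,2]]'
```

```text
time_s: 16.28
position: [0.5072, -0.2576, 0.195]
tcp_rot: [[-0.92, -0.392, -0.004], [-0.392, 0.92, 0.003], [0.002, 0.004, -1.0]]
force: [-0.5, 0.5, -1.8]
opening: 0.325
grasp_force: 30.0
time_s: 16.45
position: [0.5081, -0.2572, 0.1963]
tcp_rot: [[-0.919, -0.394, -0.001], [-0.394, 0.919, 0.001], [0.001, 0.002, -1.0]]
force: [0.0, -0.1, -1.9]
opening: 0.325
grasp_force: 30.0
```

```bash
python3 -m inch '[[0.1,-0.3,-1,0,2],[0.1,-0.3,-2,0,2],[0.1,-0.3,-2.6,0,2],[0.1,-0.3,-3.2,0,2],[0.1,-0.3,-3.8,0,2],[0.1,-0.3,-3.8,0,2],[0.1,-0.3,-3.8,0,2]]'
```

```text
time_s: 17.03
position: [0.5103, -0.2617, 0.1585]
tcp_rot: [[-0.92, -0.392, 0.001], [-0.392, 0.92, 0.001], [-0.001, 0.0, -1.0]]
force: [1.7, 1.2, -1.6]
opening: 0.329
grasp_force: 30.0
```

```bash
python3 -m inch '[[-0.6,-0.1,-0.1,0,2],[-1.2,-0.35,-0.3,0,2],[-1.8,-0.6,-0.4,0,2],[-2.2,-0.75,-0.5,0,2],[-2.2,-0.75,-0.5,0,2]]'; python3 -m inch '[[-0.5,-0.2,-0.15,0,2],[-1,-0.4,-0.3,0,2],[-1,-0.4,-0.3,0,2]]'
```

```text
time_s: 17.45
position: [0.4868, -0.2703, 0.154]
tcp_rot: [[-0.92, -0.392, -0.0], [-0.392, 0.92, -0.001], [0.0, -0.0, -1.0]]
force: [2.9, 0.5, 0.5]
opening: 0.325
grasp_force: 30.0
time_s: 17.7
position: [0.4768, -0.2742, 0.1507]
tcp_rot: [[-0.92, -0.392, -0.001], [-0.392, 0.92, -0.001], [0.001, -0.0, -1.0]]
force: [3.0, -1.0, 1.7]
opening: 0.326
grasp_force: 30.0
```

```bash
python3 -m inch '[[0.2,0.1,-0.3,0,2],[0.5,0.2,-0.6,0,2],[0.8,0.35,-0.8,0,2],[0.8,0.35,-0.8,0,2]]'; python3 -m inch '[[0.2,0.1,-0.15,0,2],[0.4,0.2,-0.3,0,2],[0.4,0.2,-0.3,0,2]]'
```

```text
time_s: 18.03
position: [0.4853, -0.2695, 0.1417]
tcp_rot: [[-0.919, -0.394, -0.002], [-0.394, 0.919, 0.001], [0.002, 0.002, -1.0]]
force: [0.6, 0.2, -2.1]
opening: 0.328
grasp_force: 30.0
time_s: 18.28
position: [0.4888, -0.2678, 0.1394]
tcp_rot: [[-0.919, -0.394, -0.003], [-0.394, 0.919, 0.0], [0.003, 0.002, -1.0]]
force: [-0.7, -1.1, -0.8]
opening: 0.331
grasp_force: 30.0
```

```bash
cat > f4.py <<'E'
from fit import *
s=st();c=cap("scene");g=np.array(s["position"])+[0,0,.019]
a=axis(np.radians(-157.3));q=proj(c,[g-.0726*a,g-.0286*a]);print(np.round(q,1).tolist())
u,v=map(int,q[0]);u0,v0=u-20,v-16;im=c["image"][v0:v0+27,u0:u0+32];hsv=cv2.cvtColor(im,cv2.COLOR_BGR2HSV)
B={}
ss={t:sil(c,g-.0726*axis(np.radians(-157.3),t),axis(np.radians(-157.3),t),COUP[:1],1) for t in(.35,.45,.55)}
print("cols from",u0)
for k,r in enumerate(hsv):
    print(v0+k,"".join("B" if 95<h<130 and s>90 else "O" if s>170 and h<16 else "w" if s>75 and h<30 else str(min(9,int(V)//26)) for h,s,V in r),*["".join("#" if x else "." for x in ss[t][v0+k,u0:u0+32]) for t in ss])
E
python3 f4.py
```

```text
18.28 [ 0.4888 -0.2678  0.1394] yaw 113.2 F [-0.7 -1.1 -0.8] M [-0.26  0.4  -0.03] op 0.331 g 30.0
[[182.0, 251.8], [172.2, 241.3]]
cols from 162
235 w233www001212wwwwwwwwwwwwwwwwwww ................................ .............####............... ...............###..............
236 w232www1112122233wwwwwwwwwwwwwww ..........#######............... ...........#######.............. .............######.............
237 1232www01212212333wwwwwwwwwwwwww ........##########.............. ..........#########............. ...........#########............
238 1222111121122222333wwwwwwwwwwwww .......############............. ........############............ ..........###########...........
239 12210122112211223333wwwwwwwwwwww ......#############............. .......##############........... .........#############..........
240 11100111122112123333wwwwwwwwwwww .....###############............ ......################.......... ........###############.........
241 11100011221122123333wOwwwwwwwwww ....#################........... .....##################......... .......#################........
24
[... 2017 characters left out ...]
...###########......
257 wwwwwwwwwwwwwwww22233www22BBBBBB ...........###########.......... ..............##########........ ................#########.......
258 wwwwwwwwwwwwwwwwww2ww212BBBBBBBB ............#########........... ...............########......... .................#######........
259 wwwwwwwwwwwwww2222211BBBBBBBBBBB .............######............. ................#####........... ...................##...........
260 wwwwwwwwwwwww2BBBBBBBBBBBBBBBBBB ................................ ................................ ................................
261 wwwwwwwwwwwwwBBBBBBBBBBBBBBBBBBB ................................ ................................ ................................
```

```bash
python3 -m inch '[[0.1,0.04,-0.22,0,2],[0.2,0.08,-0.45,0,2],[0.2,0.08,-0.45,0,2]]'; python3 -m inch '[[0.1,0.04,-0.22,0,2],[0.2,0.08,-0.45,0,2],[0.2,0.08,-0.45,0,2]]'
```

```text
time_s: 18.58
position: [0.4905, -0.2671, 0.1356]
tcp_rot: [[-0.919, -0.393, -0.003], [-0.393, 0.919, 0.0], [0.002, 0.001, -1.0]]
force: [-4.8, -0.6, 3.4]
opening: 0.325
grasp_force: 30.0
time_s: 18.83
position: [0.4921, -0.2665, 0.132]
tcp_rot: [[-0.919, -0.394, -0.004], [-0.394, 0.919, -0.0], [0.003, 0.001, -1.0]]
force: [-7.0, -2.0, 12.3]
opening: 0.325
grasp_force: 30.0
```

```bash
python3 -m inch '[[0.1,0.04,-0.22,0,2],[0.2,0.08,-0.45,0,2],[0.2,0.08,-0.45,0,2]]'; python3 -m inch '[[0.1,0.04,-0.22,0,2],[0.1,0.04,-0.22,0,2]]'
```

```text
time_s: 19.08
position: [0.493, -0.2666, 0.1309]
tcp_rot: [[-0.919, -0.395, -0.005], [-0.395, 0.919, -0.002], [0.006, -0.0, -1.0]]
force: [-16.1, -0.7, 33.4]
opening: 0.324
grasp_force: 30.0
time_s: 19.25
position: [0.494, -0.2661, 0.1293]
tcp_rot: [[-0.919, -0.395, -0.005], [-0.395, 0.919, -0.003], [0.005, -0.001, -1.0]]
force: [-16.9, 0.1, 38.5]
opening: 0.33
grasp_force: 30.1
```

```bash
python3 f4.py
```

```text
19.25 [ 0.494  -0.2661  0.1293] yaw 113.3 F [-16.9   0.1  38.5] M [0.31 2.79 0.12] op 0.33 g 30.1
[[184.6, 254.6], [174.9, 244.3]]
cols from 164
238 1ww23www00012233wwwwwwwwwwwwwwww ................................ .............####............... ..............####..............
239 11w232ww1112223333wwwwwwwwwwwwww ..........#######............... ...........#######.............. ............#######.............
240 112322ww01121123333wwwwwwwwwwwww ........##########.............. ..........#########............. ...........#########............
241 1123211111221222333wwwwwwwwwwwww .......############............. ........############............ ..........###########...........
242 11221011122122223333wwwwwwwwwwww ......##############............ .......##############........... .........#############..........
243 11111011221122233333wwwwwwwwwwww .....################........... ......################.......... ........################........
244 11110011111221233333wwwwwwwwwwww ....#################........... ......#################......... ........#################.......
245
[... 2016 characters left out ...]
....##########......
260 wwwwwwwwwww2BBBB222221BBBBBBBBBB ............##########.......... ..............##########........ .................########.......
261 wwwwwwwwwwwBBBBBBBBBBBBBBBBBBBBB .............########........... ...............#######.......... ..................#####.........
262 wwwwwwwwww222222BBBBBBBBBBBBBBBB ...............####............. .................###............ ................................
263 wwwwwwwwww22222222BBBBBBBBBBBBBB ................................ ................................ ................................
264 wwwwwwwwww22222222BBBBBBBBBBBBBB ................................ ................................ ................................
```

```bash
for i in 1 2 3 4; do python3 -m inch '[[-0.08,-0.03,0.18,0,2],[-0.08,-0.03,0.18,0,2],[-0.08,-0.03,0.18,0,2]]' >/dev/null; python3 - <<'E'
from h import *
s=st();a=np.array([-.4013,-.1676,.9004]);F=np.array(s["force"])+[0,0,1.6]
print("  axial F",round(F@a,1),"side",np.round(F-(F@a)*a,1),"axial pos mm",round(1000*(np.array(s["position"])@a),1))
E
done
```

```text
19.55 [ 0.494  -0.266   0.1295] yaw 113.2 F [-11.2   0.   25.9] M [0.17 2.06 0.09] op 0.325 g 30.0
  axial F 29.3 side [0.5 4.9 1.2] axial pos mm -37.1
19.8 [ 0.494  -0.2659  0.1296] yaw 113.2 F [-6.9 -0.4 16.1] M [0.1  1.33 0.1 ] op 0.326 g 30.0
  axial F 18.8 side [0.6 2.8 0.8] axial pos mm -37.0
20.05 [ 0.4939 -0.2659  0.1298] yaw 113.1 F [-3.2  0.6  6.3] M [0.01 0.73 0.01] op 0.322 g 30.0
  axial F 8.3 side [0.1 2.  0.4] axial pos mm -36.8
20.3 [ 0.4934 -0.2661  0.1309] yaw 113.1 F [-1.8 -0.2  1.4] M [ 0.07  0.45 -0.01] op 0.327 g 30.0
  axial F 3.4 side [-0.4  0.4 -0.1] axial pos mm -35.6
```

```bash
python3 -m inch '[[0.08,0.03,-0.18,0,2],[0.16,0.06,-0.36,0,2],[0.16,0.06,-0.36,0,2],[0.16,0.06,-0.36,0,2],[0.16,0.06,-0.36,0,2],[0.16,0.06,-0.36,0,2],[0.16,0.06,-0.36,0,2]]'; python3 - <<'E'
from fit import *
S=cap("scene");T=cap("top");V=[(S,(270,160,315,200)),(T,(175,165,220,210))]
M=[redmask(c["image"],b) for c,b in V];print([m.sum()/16 for m in M])
for i in(0,1):
    for z in(.012,.016,.022):
        r=min((minimize(lambda x:(sil(V[i][0],np.array([x[0],x[1],z]),np.array([0,0,1.]),CAP)!=M[i]).sum()/max(1,M[i].sum()),x0,method="Nelder-Mead",options=dict(initial_simplex=np.array([x0,[x0[0]+.005,x0[1]],[x0[0],x0[1]+.005]]))) for x0 in([.593,.168],[.597,.166])),key=lambda r:r.fun);print(i,z,r.x,round(r.fun,3))
E
python3 f4.py
```

```text
time_s: 20.88
position: [0.4941, -0.266, 0.1296]
tcp_rot: [[-0.919, -0.394, -0.002], [-0.394, 0.919, -0.001], [0.002, 0.0, -1.0]]
force: [-8.5, 0.3, 18.0]
opening: 0.329
grasp_force: 30.0
[np.float64(143.75), np.float64(97.0625)]
0 0.012 [0.5956519  0.17181633] 0.197
0 0.016 [0.59742895 0.16494779] 0.207
0 0.022 [0.59872439 0.16352391] 0.217
1 0.012 [0.59684039 0.17180872] 0.2
1 0.016 [0.59559216 0.16967847] 0.205
1 0.022 [0.59514558 0.16890675] 0.221
20.98 [ 0.494  -0.266   0.1296] yaw 113.2 F [-8.1 -0.1 18.5] M [0.26 1.47 0.04] op 0.327 g 30.0
[[184.7, 254.5], [174.9, 244.2]]
cols from 164
238 1ww23www01112233wwwwwwwwwwwwwwww .............###................ .............#####.............. ..............####..............
239 11233www0012222233wwwwwwwwwwwwww ..........#######............... ...........########............. ............#######.............
240 11232www11122222333wwwwwwwwwwwww ........##########.............. .........###########............ ...........#########............
241 112321w111221222333wwwwwwwwwwwww .......############............. ........#############..
[... 2470 characters left out ...]
....##########......
260 wwwwwwwwwww2BBBB2212w1BBBBBBBBBB ............##########.......... ..............#########......... .................########.......
261 wwwwwwwwwwwBBBBBBBBBBBBBBBBBBBBB .............########........... ...............#######.......... ..................#####.........
262 wwwwwwwwww222222BBBBBBBBBBBBBBBB ...............####............. .................###............ ................................
263 wwwwwwwwww22222222BBBBBBBBBBBBBB ................................ ................................ ................................
264 wwwwwwwwww22222222BBBBBBBBBBBBBB ................................ ................................ ................................
```

```bash
python3 -c "
from rig import bot
print(bot.hand_in())"
```

```text
the job is handed in; nothing more can be done
None
```

I handed the job in at about 21 s of robot time, and the hand-in returned no pass/fail verdict. The red cap stands let go on the black post. It looked upright in the camera view after release, but I confirmed "fully down" only by about 9 N of contact on the plate before letting go. The coupler is on the nipple, still gripped at 30 N and pressing with about 20 N. The force curve while I backed off showed the sleeve had snapped and reached its stop.

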